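# Open the push-latch hatch and take out the filter cassette

### The job

Press the near edge of the instrument's sloping hatch until its touch latch clicks, then keep your finger on it and let the sprung hatch come up under control, never flying open, until it is fully open. Lift the filter cassette out of the bay and set it down gently, upright, in the empty shallow steel tray, without dropping it; leave the hatch open and the other things on the bench where they are.

Things in the scene. Friction and masses are not known exactly. Their poses are not given: they have to be found in the camera images.
- console: White fixed instrument, 210 (x) x 250 mm (y), origin: centre of underside, on the bench; x from its low front (robot side) to its rear housing (175 mm high), z up. Front wall 70 mm high; the face between rises at 28 deg to the rear, under a grey hatch. Below the hatch an open bay: floor 30 mm above the bench, x -93 to +47, y -80 to +80 mm.
- hatch (a joint): Hatch angle, rad: 0 latched, grows as its near edge rises, 1.4 fully open at its stop, negative pressed in (stop -0.05). Pressed to about -0.035 (5 mm at the press point, about 10 N) the latch lets go; as the finger backs off a spring drives the hatch up (3 to 4 N on the finger) and holds it open. Let go, it flies up at over 2.5 rad/s: keep it slower, up to the stop.
- hatch_hinge (a point): On the hinge axis, middle of the hatch's upper (rear) edge; console x +42, z 147 mm. Turns with the hatch: y along the hinge, -x to the free edge, z out of the outer face (closed: 28 deg from vertical, to the front). Panel 150 x 200 x 6 mm (z 0 to 6). Open, it leans over the bay, edge 265 mm up, blocking a vertical gripper: reach in tilted about 28 deg, square to the slope.
- hatch_press (a point): Press point on the outer face of the hatch, middle of a dark strip 20 x 80 mm, 22 mm from the free edge, 128 mm from the hinge. Axes as hatch_hinge; z out of the face.
- cassette: White rectangular filter cassette, loose, 40 mm (x) x 30 mm (y) x 55 mm high, 0.08 to 0.17 kg, standing on the bay's floor, hidden until the hatch is open. Origin: centre of its underside; z up. The grip is across its 30 mm (y), on the flat sides.
- tray: Empty shallow rectangular steel tray on the bench, fixed, 170 mm (x) x 140 mm (y) outside, 30 mm high, walls and floor 4 mm. Origin: centre of its underside.
- vial_rack: Bystander, fixed: grey block 120 x 100 x 35 mm with small capped vials to 54 mm high. Origin: centre of underside.
- wrench: Bystander: steel wrench 130 mm long lying on the bench, origin under its middle.
- beaker: Bystander: glass beaker 64 mm across, 75 mm high, origin under its centre.
- jar: Bystander: amber jar 60 mm across, 70 mm high, origin under its centre.
- cap: Bystander: loose blue screw cap 40 mm across, 22 mm high, origin under its centre.
Things that resemble listed ones, but are neither listed nor needed, are in the scene too. Several things look just like the tray: the one meant starts farthest from the robot's base.

How it is judged:
On the way, in this order (a step that is already met when the one before it is completed fails the run):
1. the hatch is pressed in (joint below -0.025 rad) (value of joint hatch below -0.025 rad), for 0.02 s.
2. the hatch is fully open (above 1.3 rad) (value of joint hatch above 1.3 rad), for 0.2 s.
3. the cassette is lifted out of the bay (its underside over 60 mm above the bay's floor) (z of cassette in the frame of console above 0.09 m), for 0.1 s.
At the end, for the whole second after the job is handed in: The hatch stands fully open (over 1.3 rad) and the cassette stands upright (within 0.1 rad) and at rest on the tray's floor, within the tray's walls (its centre within 70 mm of the tray's middle along x and 55 mm along y), released (value of joint hatch above 1.3 rad and x of cassette in the frame of tray between -0.07 and 0.07 m and y of cassette in the frame of tray between -0.055 and 0.055 m and z of cassette in the frame of tray between 0 and 0.01 m and angle between cassette's own z axis and vertical below 0.1 rad and linear speed of cassette below 0.02 m/s); the robot touches nothing.
It fails at once if the hatch flies open or is slammed (faster than 2.5 rad/s) (velocity of joint hatch above 2.5 rad/s or velocity of joint hatch below -2.5 rad/s).
It fails at once if the cassette is dropped (falls free of the fingers faster than 0.6 m/s) (linear speed of cassette above 0.6 m/s and contact force between the fingers and cassette below 0.2 N).
It fails at once if a bystander is moved by more than 30 mm or knocked over (distance of any of wrench, beaker, jar, cap from where it was at the start of the episode above 0.03 m or angle between any of beaker, jar, cap's own z axis and vertical above 0.5 rad).
It also fails if it takes over 67 s, if anything falls off the work surface, if the arm or the gripper's body presses on something with over 40 N, if the wrist force passes 120 N, or if a joint passes its speed limit or range.

### The arm

A 6-joint arm with a two-finger parallel gripper is mounted at the origin on the work surface. World frame = base frame: x ahead of the robot, y to its left, z up, the work surface at z = 0. Lengths are in m, angles in rad, forces in N, time in s.
With the tool pointing down it reaches from about 0.3 to 0.95 m from the base axis. Payload 3.1 kg.
Tool frame: the origin (TCP) lies midway between the tips of the shut fingers; the grasp point (between the pads) lies manip.hold_point_z behind it (manip.hold_point_z is the distance from the TCP to the grasp point, in m); z points along the fingers, y is the line along which they close (so a half turn about z gives the same grasp; the last joint's range is limited). The gripper opens to 85 mm and grips with 20 to 120 N. Pads are 22 mm wide; open, the fingers measure 114 mm over their backs; the gripper's body (76 mm by 85 mm) begins 54 mm behind the grasp point. The pads swing forward as they close: fully open they stand 13 mm farther back than shut.
Start: joints at [1.143, 0.308, 1.634, -0, 1.2, -0.07], TCP at [0.219, 0.585, 0.231] pointing down, gripper open.
Joint ranges: [-3.06, 3.06], [-0.79, 1.96], [0.05, 2.63], [-1.19, 4.34], [0.05, 2.64], [-2.94, 2.94]. Speed limits (rad/s): [2.79, 2.79, 3.14, 3.14, 3.14, 3.14].

### API

Orientations are given as a unit quaternion [x, y, z, w].
In Python, from workcell import manip, vision, ticket gives the robot as it stands.
- The arm moves only by the tool step_arm, never from a script. Its argument "moves" is a list of rows, each an object with "claw": the closure, from 0 (fully open) to 1 (shut); "linear": the shift along the tool's x, y, z in mm, a list of three; "rotation": the turn, a rotation vector about the tool's x, y, z in degrees, a list of three. In form: [{"claw": claw, "linear": [x, y, z], "rotation": [ax, ay, az]}, ...]. A call has 1 to 10 rows; each row is the pose to reach, as a shift and turn from the pose commanded when the call began, along the tool's axes at that moment; what a row does not reach only later rows make up. A row lasts 1/10 s, in which the tool goes at most 50 mm and 8.59 degrees, less where a joint would pass 70% of its speed; a pose out of reach is approached as far as the arm can. A call with a gripper value outside its range is refused whole. The fingers move at their own pace and stop on an object; "squeeze" is the grip in N (left out, the last holds). Time passes only in rows, so rows that repeat a pose let the fingers close. It gives the time, the measured TCP pose, the force, the opening and the grip force at its end, in the units of the state.
- manip.get_state(): the state, without advancing time (a new reading comes with each control period).
- vision.get_image(name): name is "scene" or "top"; returns (picture, depth): 480x640x3 uint8, blue, green, red; 480x640 float32, m along the optical axis (not along the pixel's ray), 0 where there is no reading.
- vision.camera_info(name): a dict with "fov_y" (degrees; the focal length in pixels is half the picture's height over the tangent of half this angle, whatever the lens; pixels are square), "cx", "cy" (the principal point, pixels), "R" (3x3) and "t" (3): a world point X has camera coordinates R X + t. Camera axes: x right, y down, z forward; pixel columns grow to the right and rows downward; lengths in m; the calibration is good to about 2 mm. A picture is of the moment at which its call begins. camera_info takes no time and is no camera call.
- ticket.hand_in(): hands the job in; it is judged then, once.
The state is a dict: "time": time; "joint_pos": joint angles; "qvel": joint speeds; "tau": joint torques, N m; "eef_pos": TCP position; "ee_rot": TCP orientation; "force": force on the tool from outside, world axes, zero at the start; "moment": the same for the moment, N m; "finger_gap": finger opening in m; "grasp_force": force on a finger pad.
Only numpy, scipy, OpenCV 4.12 (cv2) and the standard library are available. Lean on these libraries where they do the work, as an engineer would, in place of code of your own. Each camera call takes 0.05 s, during which the arm holds its last target. There are 200 camera calls.

## Working session

There is one attempt and no reset: what is moved stays moved. The work goes in short steps, Python scripts to look and compute and a tool call to move; the robot and the scene stay as the last step left them, time stands still between calls to the robot, and variables do not carry over. Pictures are saved under pics/ and viewed, at most 10 in all, crops included, and the job is handed in when it is done.

Besides the shell and the picture viewer there is one more tool, called after "Call:" as name([rows], argument=value, ...), one row to a line, values as JSON. step_arm: Moves the arm, as the interface text tells. Its arguments: {"type":"object","properties":{"moves":{"type":"array","items":{"type":"object","properties":{"claw":{"type":"number"},"linear":{"type":"array","items":{"type":"number"}},"rotation":{"type":"array","items":{"type":"number"}}}}},"squeeze":{"type":"number"}},"required":["moves"]}

```bash
mkdir -p pics; ls; python3 - <<'E'
from workcell import manip, vision
import cv2,numpy as np
for n in("scene","top"):
    im,d=vision.get_image(n); cv2.imwrite(f"pics/{n}0.png",im); np.save(f"{n}0.npy",d); i=vision.camera_info(n); print(n,i)
print(manip.get_state(),manip.hold_point_z)
E
```

```text
pics
scene {'fov_y': 44.64568317373026, 'cx': 318.69267035290915, 'cy': 239.32410648493754, 'R': array([[-0.10296331,  0.99466445, -0.00641719],
       [ 0.8578634 ,  0.08553317, -0.50670945],
       [-0.503457  , -0.05767756, -0.862093  ]]), 't': array([ 0.08302394, -0.41186264,  1.74649316])}
top {'fov_y': 45.53218470484177, 'cx': 310.13779387168046, 'cy': 230.02725636428988, 'R': array([[-0.0088243 , -0.99995598,  0.00318809],
       [-0.99596732,  0.00850435, -0.08931276],
       [ 0.08928172, -0.00396335, -0.99599853]]), 't': array([-0.00622623,  0.53629666,  1.27933005])}
{'time': 0.1, 'joint_pos': array([ 1.14329766e+00,  3.08936214e-01,  1.63504487e+00,  1.31928883e-06,
        1.19965153e+00, -6.96603304e-02]), 'qvel': array([ 0.00077338, -0.00211315, -0.00351193,  0.00100589, -0.0004274 ,
        0.00084684]), 'tau': array([-1.31499553e-03, -4.16408587e+01, -2.77644306e+01, -1.54189352e-04,
        3.89970926e-03,  4.56537720e-06]), 'eef_pos': array([0.21860795, 0.5847498 , 0.23015735]), 'ee_rot': array([ 1.77966242e-01,  9.84036065e-01, -9.88479326e-04, -2.51539038e-04]), 'force': array([-0.01017081, -0.17838323, -0.27242823]), 'moment': array([ 0.0046851 ,  0.03705684, -0.04114468]), 'grasp_force': 0.0, 'finger_gap': 0.0854106590501739} 0.0187
```

View pics/scene0.png

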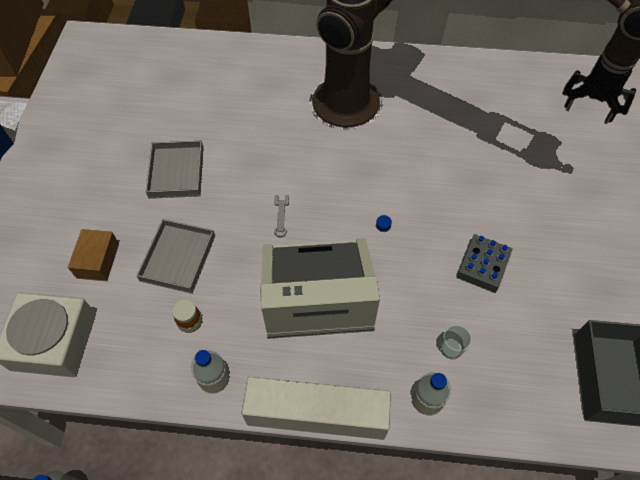

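View pics/top0.png

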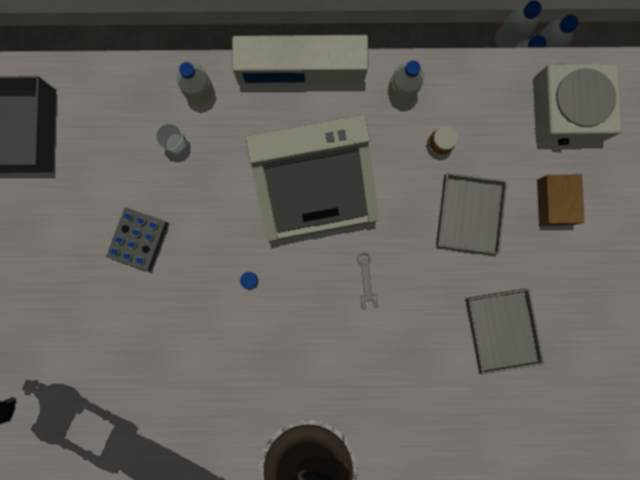

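The scene view shows the console centre at about (320,285), with two trays at left. The top view shows the hatch with its dark strip near (321,214), the farther tray near (471,215), the wrench at (367,280) and the cap at (249,281). I'll measure these now.

```bash
cat > h.py <<'E'
import numpy as np,cv2
from workcell import manip,vision
from scipy.spatial.transform import Rotation as Rn
def cam(n):
    i=vision.camera_info(n); return i,240/np.tan(np.radians(i['fov_y']/2))
def cloud(n,d):
    i,f=cam(n); v,u=np.mgrid[:480,:640]
    P=np.stack([(u-i['cx'])/f*d,(v-i['cy'])/f*d,d],-1)
    return (P-i['t'])@i['R']
def ray(n,uv,z):
    i,f=cam(n); r=i['R'].T@np.array([(uv[0]-i['cx'])/f,(uv[1]-i['cy'])/f,1]); c=-i['R'].T@i['t']
    return c+r*(z-c[2])/r[2]
E
python3 - <<'E'
from h import *
im=cv2.imread('pics/top0.png'); d=np.load('top0.npy'); W=cloud('top',d)
print('bench z',np.median(W[300:340,150:230,2]))
g=im.max(2)
m=np.zeros_like(g); m[195:235,285:355]=(g[195:235,285:355]<35)*255
n,l,s,c=cv2.connectedComponentsWithStats(m); k=1+np.argmax(s[1:,4]); print(s[k],c[k])
pts=np.argwhere(l==k)[:,::-1].astype(np.float32); r=cv2.minAreaRect(pts); b=cv2.boxPoints(r); print(r)
C=W[int(c[k][1]),int(c[k][0])]; print('press',C)
# hatch plane
poly=np.array([[278,168],[355,160],[360,200],[284,210]]); mm=np.zeros_like(g); cv2.fillPoly(mm,[poly],1)
P=W[mm>0]; P=P[np.isfinite(P).all(1)]; q=P.mean(0); nrm=np.linalg.svd(P-q,full_matrices=False)[2][2]; nrm*=np.sign(nrm[2])
print('normal',nrm,np.degrees(np.arccos(nrm[2])),'yaw',np.degrees(np.arctan2(-nrm[1],-nrm[0])),'resid',np.std((P-q)@nrm))
print('strip corners',[ray('top',x,C[2]).round(4) for x in b])
# housing top
hm=(abs(W[...,2]-.175)<.006); hm[:100]=0;hm[180:]=0;hm[:,:230]=0;hm[:,390:]=0
xy=W[hm][:,:2].astype(np.float32); r=cv2.minAreaRect(xy); print('housing top',r,len(xy))
# trays
for (x0,y0,x1,y1) in((425,165,515,262),(455,280,550,380)):
    t=np.zeros_like(g); z=W[...,2]; t[y0:y1,x0:x1]=(z[y0:y1,x0:x1]>.018)&(z[y0:y1,x0:x1]<.045)
    xy=W[t>0][:,:2].astype(np.float32); print('tray',cv2.minAreaRect(xy),len(xy))
E
```

```text
bench z -0.0008002559215341648
[302 208  37  14 301] [320.04651163 214.31229236]
((320.1471862792969, 214.28492736816406), (8.23155403137207, 36.30484390258789), 79.3803482055664)
press [ 0.56492797 -0.03229806  0.09079016]
normal [0.98800148 0.10430238 0.11390383] 83.4595964120634 yaw -173.97366047248354 resid 0.025584663567728233
strip corners [array([0.5662, 0.0077, 0.0908]), array([ 0.5801, -0.0698,  0.0908]), array([ 0.5624, -0.0729,  0.0908]), array([0.5485, 0.0045, 0.0908])]
housing top ((0.7104069590568542, -0.006800249218940735), (0.05929857864975929, 0.24986185133457184), 9.922704696655273) 3360
tray ((0.5709347128868103, -0.38178303837776184), (0.1415807008743286, 0.17139649391174316), 81.7104721069336) 715
tray ((0.30493491888046265, -0.44748198986053467), (0.17046716809272766, 0.14379018545150757), 8.715248107910156) 769
```

```bash
cat >> h.py <<'E'
def rows(tgt_p,tgt_R=None,p=None,R=None):
    s=manip.get_state(); p=s['eef_pos'] if p is None else p; R=Rn.from_quat(s['ee_rot']) if R is None else R
    print('mm',(R.inv().apply(np.atleast_2d(tgt_p)-p)*1000).round(1).tolist())
    if tgt_R is not None: print('rot',(R.inv()*tgt_R).as_rotvec(degrees=True).round(2))
YAW=np.radians(10.0)
CX=np.array([np.cos(YAW),np.sin(YAW),0]);CY=np.array([-np.sin(YAW),np.cos(YAW),0]);Z=np.array([0,0,1.])
PRESS=np.array([.5645,-.0325,.092]); ORG=PRESS-CX*(-.0738)-Z*.0922
def con(x,y,z): return ORG+x*CX+y*CY+z*Z
def tool(psi): # wrist leans to +console x by psi deg; tool x ~ console -x, y ~ +CY
    a=np.radians(psi); z=-np.cos(a)*Z-np.sin(a)*CX; x=np.cross(CY,z); return Rn.from_matrix(np.c_[x,CY,z])
E
python3 - <<'E'
from h import *
print([a for a in dir(manip) if a[0]!='_'],ORG)
print(tool(0).as_matrix())
rows(con(-.0738,0,.20),tool(0))
E
```

```text
['MotionError', 'get_state', 'hold_point_z'] [ 6.37178812e-01 -1.96847645e-02 -2.00000000e-04]
[[-0.98480775 -0.17364818 -0.        ]
 [-0.17364818  0.98480775  0.        ]
 [ 0.          0.         -1.        ]]
mm [[-540.2, -456.9, 31.2]]
rot [ -0.11  -0.04 -30.5 ]
```

Call:
step_arm([
  {"claw": 1,"linear": [-36,-30,0],"rotation": [0,0,-3]},
  {"claw": 1,"linear": [-72,-61,0],"rotation": [0,0,-6]},
  {"claw": 1,"linear": [-108,-91,0],"rotation": [0,0,-9]},
  {"claw": 1,"linear": [-144,-122,0],"rotation": [0,0,-12]},
  {"claw": 1,"linear": [-180,-152,0],"rotation": [0,0,-15]},
  {"claw": 1,"linear": [-216,-183,0],"rotation": [0,0,-18]},
  {"claw": 1,"linear": [-252,-213,0],"rotation": [0,0,-21]},
  {"claw": 1,"linear": [-288,-244,0],"rotation": [0,0,-24]},
  {"claw": 1,"linear": [-324,-274,0],"rotation": [0,0,-27]},
  {"claw": 1,"linear": [-360,-305,0],"rotation": [0,0,-30.5]},
])

```text
time: 1.1
eef_pos: [0.4496, 0.1719, 0.2311]
ee_rot: [-0.088, 0.996, 0.0, -0.0]
force: [1.3, 0.5, 0.2]
finger_gap: 0.0002
grasp_force: 0.0
```

```bash
python3 - <<'E'
from h import *
print(manip.get_state()['joint_pos'])
rows(con(-.0738,0,.20),tool(0))
E
```

```text
[ 2.74497701e-01  2.78113843e-02  1.96220853e+00  1.40916417e-04
  1.15169324e+00 -1.47333968e+00]
mm [[-77.1, -221.4, 31.2]]
rot [ 0.01 -0.01  0.14]
```

Call:
step_arm([
  {"claw": 1,"linear": [-15,-42,6]},
  {"claw": 1,"linear": [-30,-84,12]},
  {"claw": 1,"linear": [-45,-126,18]},
  {"claw": 1,"linear": [-60,-168,24]},
  {"claw": 1,"linear": [-73,-210,30]},
  {"claw": 1,"linear": [-73,-210,30]},
  {"claw": 1,"linear": [-73,-210,30]},
])

```text
validation failed for argument at $.mo...
```

```bash
python3 - <<'E'
from h import *
s=manip.get_state();print(s['joint_pos'],s['force'],s['qvel'].max())
rows(con(-.0738,0,.10),tool(0))
E
```

```text
[ 2.74497701e-01  2.78113843e-02  1.96220853e+00  1.40916417e-04
  1.15169324e+00 -1.47333968e+00] [1.28714967 0.49661991 0.16777645] 0.09197648595490536
mm [[-77.1, -221.4, 131.2]]
rot [ 0.01 -0.01  0.14]
```

Call:
step_arm([
  {"claw": 1,"linear": [-15,-42,6],"rotation": [0,0,0]},
  {"claw": 1,"linear": [-30,-84,12],"rotation": [0,0,0]},
  {"claw": 1,"linear": [-45,-126,18],"rotation": [0,0,0]},
  {"claw": 1,"linear": [-60,-168,24],"rotation": [0,0,0]},
  {"claw": 1,"linear": [-74,-215,40],"rotation": [0,0,0]},
  {"claw": 1,"linear": [-74,-215,80],"rotation": [0,0,0]},
  {"claw": 1,"linear": [-74,-215,100],"rotation": [0,0,0]},
  {"claw": 1,"linear": [-74,-215,100],"rotation": [0,0,0]},
])

```text
time: 1.9
eef_pos: [0.5557, -0.0254, 0.1269]
ee_rot: [-0.087, 0.996, 0.001, -0.005]
force: [0.1, -0.1, -0.1]
finger_gap: 0.0001
grasp_force: 0.0
```

```bash
python3 - <<'E'
from h import *
s=manip.get_state();print(s['joint_pos'],s['force'],s['qvel'].max())
rows(con(-.0738,0,.10),tool(0))
E
```

```text
[-1.24047155e-01  3.06643461e-01  1.86943225e+00  3.71979575e-05
  9.75113261e-01 -1.86813280e+00] [ 0.07919812 -0.12265609 -0.14903084] 0.022716585197383822
mm [[-7.7, -8.6, 27.0]]
rot [ 0.16 -0.53 -0.07]
```

Call:
step_arm([
  {"claw": 1,"linear": [-8,-9,8],"rotation": [0,-0.5,0]},
  {"claw": 1,"linear": [-8,-9,18],"rotation": [0,-0.5,0]},
  {"claw": 1,"linear": [-8,-9,25],"rotation": [0,-0.5,0]},
  {"claw": 1,"linear": [-8,-9,25],"rotation": [0,-0.5,0]},
  {"claw": 1,"linear": [-8,-9,25],"rotation": [0,-0.5,0]},
])

```text
time: 2.4
eef_pos: [0.5689, -0.0324, 0.1065]
ee_rot: [-0.087, 0.996, 0.0, 0.004]
force: [0.5, -0.5, 0.8]
finger_gap: 0.0001
grasp_force: 0.0
```

```bash
python3 - <<'E'
from h import *
s=manip.get_state();print(s['joint_pos'],s['force'],s['qvel'].max())
rows(con(-.0738,0,.098),tool(0))
E
```

```text
[-0.13484301  0.34903628  1.86102942  0.00335517  0.92310821 -1.8826045 ] [ 0.48678136 -0.456159    0.78384766] 0.0006803502861189178
mm [[4.5, 0.7, 8.6]]
rot [-0.    0.51  0.02]
```

Call:
step_arm([
  {"claw": 1,"linear": [4,0,0],"rotation": [0,0.5,0]},
  {"claw": 1,"linear": [4,0,1],"rotation": [0,0.5,0]},
  {"claw": 1,"linear": [4,0,2],"rotation": [0,0.5,0]},
  {"claw": 1,"linear": [4,0,3],"rotation": [0,0.5,0]},
  {"claw": 1,"linear": [4,0,4],"rotation": [0,0.5,0]},
  {"claw": 1,"linear": [4,0,4],"rotation": [0,0.5,0]},
  {"claw": 1,"linear": [4,0,4],"rotation": [0,0.5,0]},
])

```text
time: 3.1
eef_pos: [0.565, -0.0334, 0.1022]
ee_rot: [-0.087, 0.996, 0.0, -0.0]
force: [1.0, -0.8, -0.1]
finger_gap: -0.0001
grasp_force: 0.0
```

Call:
step_arm([
  {"claw": 1,"linear": [0,0,1],"rotation": [0,0,0]},
  {"claw": 1,"linear": [0,0,2],"rotation": [0,0,0]},
  {"claw": 1,"linear": [0,0,3],"rotation": [0,0,0]},
  {"claw": 1,"linear": [0,0,4],"rotation": [0,0,0]},
  {"claw": 1,"linear": [0,0,5],"rotation": [0,0,0]},
  {"claw": 1,"linear": [0,0,5],"rotation": [0,0,0]},
  {"claw": 1,"linear": [0,0,5],"rotation": [0,0,0]},
])

```text
time: 3.8
eef_pos: [0.565, -0.0334, 0.0972]
ee_rot: [-0.087, 0.996, 0.0, -0.0]
force: [-0.3, -0.1, 0.1]
finger_gap: -0.0004
grasp_force: 0.0
```

Call:
step_arm([
  {"claw": 1,"linear": [0,0,1],"rotation": [0,0,0]},
  {"claw": 1,"linear": [0,0,2],"rotation": [0,0,0]},
  {"claw": 1,"linear": [0,0,2],"rotation": [0,0,0]},
  {"claw": 1,"linear": [0,0,2],"rotation": [0,0,0]},
])

```text
time: 4.2
eef_pos: [0.5657, -0.0334, 0.0958]
ee_rot: [-0.087, 0.996, -0.0, 0.001]
force: [0.3, 1.1, 3.5]
finger_gap: 0.0002
grasp_force: 1.4
```

Call:
step_arm([
  {"claw": 1,"linear": [0,0,1],"rotation": [0,0,0]},
  {"claw": 1,"linear": [0,0,2],"rotation": [0,0,0]},
  {"claw": 1,"linear": [0,0,3],"rotation": [0,0,0]},
  {"claw": 1,"linear": [0,0,3],"rotation": [0,0,0]},
])

```text
time: 4.6
eef_pos: [0.5658, -0.0335, 0.0932]
ee_rot: [-0.087, 0.996, -0.0, 0.001]
force: [-0.0, 0.6, 8.3]
finger_gap: -0.0
grasp_force: 3.3
```

Call:
step_arm([
  {"claw": 1,"linear": [0,0,1],"rotation": [0,0,0]},
  {"claw": 1,"linear": [0,0,2],"rotation": [0,0,0]},
  {"claw": 1,"linear": [0,0,2],"rotation": [0,0,0]},
  {"claw": 1,"linear": [0,0,2],"rotation": [0,0,0]},
])

```text
time: 5.0
eef_pos: [0.5665, -0.0334, 0.0918]
ee_rot: [-0.087, 0.996, -0.0, 0.001]
force: [-1.0, 0.5, 8.2]
finger_gap: -0.0002
grasp_force: 3.9
```

Call:
step_arm([
  {"claw": 1,"linear": [0,0,0.5],"rotation": [0,0,0]},
  {"claw": 1,"linear": [0,0,1],"rotation": [0,0,0]},
  {"claw": 1,"linear": [0,0,1],"rotation": [0,0,0]},
])

```text
time: 5.3
eef_pos: [0.5668, -0.0334, 0.091]
ee_rot: [-0.087, 0.996, -0.0, 0.002]
force: [-0.1, 1.4, 8.8]
finger_gap: -0.0003
grasp_force: 4.1
```

```bash
cat > path.py <<'E'
from h import *
# tip as flat box half width w, tool vertical (psi=0); keep contact material; returns TCP offset in console x,z for theta
w=.011; H=np.array([.042,.147]); 
def tcp(th,r_c):  # r_c: face radius at which the tip centre line sits when flat
    phi=th-np.radians(28); t=np.array([-np.cos(phi),np.sin(phi)]); n=np.array([np.sin(phi),np.cos(phi)])
    s=-w if phi<0 else w      # contact corner (rear: smaller r)
    c=H+(r_c+s)*t+.006*n       # contact corner in console xz
    return c+np.array([s,0])   # rear corner is +w in x from centre -> centre = c - w ; front: + w
E
python3 - <<'E'
from path import *
s=manip.get_state();print(s['eef_pos'],s['force'])
p=s['eef_pos']-ORG; x,z=p@CX,p[2]; print('tcp console',x,z,p@CY)
r=min(np.arange(.1,.15,.0005),key=lambda r:abs(tcp(-.04,r)[0]-x)); print('r',r,tcp(-.04,r))
b=tcp(-.04,r)
for th in np.arange(-.04,1.5,.04):
    q=tcp(th,r)-b; print(round(th,2),(-q[0]*1000).round(1),(-q[1]*1000).round(1))
E
```

```text
[ 0.56682005 -0.03335115  0.09102163] [-0.11625288  1.39188321  8.84314091]
tcp console -0.07166300210138403 0.09122163079947382 -0.0012410955467965076
r 0.12650000000000003 [-0.07175692  0.09392208]
-0.04 -0.0 -0.0
0.0 2.0 -4.2
0.04 3.9 -8.4
0.08 5.6 -12.7
0.12 7.1 -17.0
0.16 8.5 -21.5
0.2 9.7 -25.9
0.24 10.7 -30.5
0.28 11.5 -35.0
0.32 12.1 -39.6
0.36 12.6 -44.2
0.4 12.8 -48.8
0.44 12.9 -53.4
0.48 12.8 -58.1
0.52 12.5 -63.4
0.56 12.0 -68.9
0.6 11.2 -74.3
0.64 10.3 -79.7
0.68 9.1 -85.1
0.72 7.7 -90.4
0.76 6.1 -95.7
0.8 4.3 -100.9
0.84 2.3 -106.0
0.88 0.1 -111.1
0.92 -2.4 -116.0
0.96 -5.0 -120.9
1.0 -7.8 -125.6
1.04 -10.8 -130.2
1.08 -13.9 -134.7
1.12 -17.3 -139.1
1.16 -20.8 -143.3
1.2 -24.5 -147.4
1.24 -28.4 -151.3
1.28 -32.4 -155.1
1.32 -36.5 -158.7
1.36 -40.8 -162.2
1.4 -45.3 -165.4
1.44 -49.8 -168.5
1.48 -54.5 -171.4
```

Call:
step_arm([
  {"claw": 1,"linear": [0.5,0,-1],"rotation": [0,0,0]},
  {"claw": 1,"linear": [1,0,-2],"rotation": [0,0,0]},
  {"claw": 1,"linear": [1.5,0,-3],"rotation": [0,0,0]},
  {"claw": 1,"linear": [2,0,-4],"rotation": [0,0,0]},
  {"claw": 1,"linear": [2.5,0,-5],"rotation": [0,0,0]},
  {"claw": 1,"linear": [2.5,0,-5],"rotation": [0,0,0]},
])

```text
time: 5.9
eef_pos: [0.5624, -0.0339, 0.0942]
ee_rot: [-0.087, 0.996, -0.0, -0.0]
force: [-0.2, -0.6, 2.9]
finger_gap: -0.0002
grasp_force: 1.4
```

Call:
step_arm([
  {"claw": 1,"linear": [0.5,0,-1],"rotation": [0,0,0]},
  {"claw": 1,"linear": [1,0,-2],"rotation": [0,0,0]},
  {"claw": 1,"linear": [1.5,0,-3],"rotation": [0,0,0]},
  {"claw": 1,"linear": [2,0,-4],"rotation": [0,0,0]},
  {"claw": 1,"linear": [2.5,0,-5],"rotation": [0,0,0]},
  {"claw": 1,"linear": [2.5,0,-5],"rotation": [0,0,0]},
])

```text
time: 6.5
eef_pos: [0.5601, -0.0343, 0.0994]
ee_rot: [-0.087, 0.996, -0.0, -0.0]
force: [-0.1, -0.5, 2.9]
finger_gap: -0.0001
grasp_force: 1.3
```

Call:
step_arm([
  {"claw": 1,"linear": [1.7,0,-4.3],"rotation": [0,0,0]},
  {"claw": 1,"linear": [3.2,0,-8.6],"rotation": [0,0,0]},
  {"claw": 1,"linear": [4.6,0,-13.1],"rotation": [0,0,0]},
  {"claw": 1,"linear": [5.8,0,-17.5],"rotation": [0,0,0]},
  {"claw": 1,"linear": [6.8,0,-22.1],"rotation": [0,0,0]},
  {"claw": 1,"linear": [7.6,0,-26.6],"rotation": [0,0,0]},
  {"claw": 1,"linear": [8.2,0,-31.2],"rotation": [0,0,0]},
  {"claw": 1,"linear": [8.7,0,-35.8],"rotation": [0,0,0]},
  {"claw": 1,"linear": [8.9,0,-40.4],"rotation": [0,0,0]},
  {"claw": 1,"linear": [8.9,0,-40.4],"rotation": [0,0,0]},
])

```text
time: 7.5
eef_pos: [0.5517, -0.0357, 0.1405]
ee_rot: [-0.087, 0.996, 0.0, 0.001]
force: [-1.8, 0.6, 3.1]
finger_gap: 0.0001
grasp_force: 1.2
```

Call:
step_arm([
  {"claw": 1,"linear": [0.1,0,-4.6],"rotation": [0,0,0]},
  {"claw": 1,"linear": [0,0,-9.3],"rotation": [0,0,0]},
  {"claw": 1,"linear": [-0.3,0,-14.2],"rotation": [0,0,0]},
  {"claw": 1,"linear": [-0.8,0,-19.5],"rotation": [0,0,0]},
  {"claw": 1,"linear": [-1.6,0,-25],"rotation": [0,0,0]},
  {"claw": 1,"linear": [-2.5,0,-30.5],"rotation": [0,0,0]},
  {"claw": 1,"linear": [-3.7,0,-36],"rotation": [0,0,0]},
  {"claw": 1,"linear": [-5.1,0,-41.5],"rotation": [0,0,0]},
  {"claw": 1,"linear": [-6.7,0,-47],"rotation": [0,0,0]},
  {"claw": 1,"linear": [-6.7,0,-47],"rotation": [0,0,0]},
])

```text
time: 8.5
eef_pos: [0.5592, -0.0346, 0.188]
ee_rot: [-0.087, 0.996, -0.0, 0.001]
force: [-0.7, 0.0, 1.4]
finger_gap: 0.0
grasp_force: 0.9
```

Call:
step_arm([
  {"claw": 1,"linear": [-1.8,0,-5.2],"rotation": [0,0,0]},
  {"claw": 1,"linear": [-3.8,0,-10.3],"rotation": [0,0,0]},
  {"claw": 1,"linear": [-6,0,-15.4],"rotation": [0,0,0]},
  {"claw": 1,"linear": [-8.5,0,-20.3],"rotation": [0,0,0]},
  {"claw": 1,"linear": [-11.1,0,-25.2],"rotation": [0,0,0]},
  {"claw": 1,"linear": [-13.9,0,-29.9],"rotation": [0,0,0]},
  {"claw": 1,"linear": [-16.9,0,-34.5],"rotation": [0,0,0]},
  {"claw": 1,"linear": [-20,0,-39],"rotation": [0,0,0]},
  {"claw": 1,"linear": [-20,0,-39],"rotation": [0,0,0]},
])

```text
time: 9.4
eef_pos: [0.5788, -0.0311, 0.2267]
ee_rot: [-0.087, 0.996, -0.0, 0.001]
force: [0.5, -0.1, 2.4]
finger_gap: -0.0001
grasp_force: 0.9
```

```bash
python3 - <<'E'
from path import *
s=manip.get_state(); p=s['eef_pos']-ORG; print(s['force'],p@CX,p[2], 'model 1.08',tcp(1.08,.1265))
im,d=vision.get_image('scene'); cv2.imwrite('pics/s1.png',cv2.resize(im[180:360,220:420],None,fx=3,fy=3))
E
```

```text
[ 0.5202015  -0.12791739  2.43832798] -0.05947976672030634 0.22694104743691298 model 1.08 [-0.05780952  0.22863027]
```

View pics/s1.png

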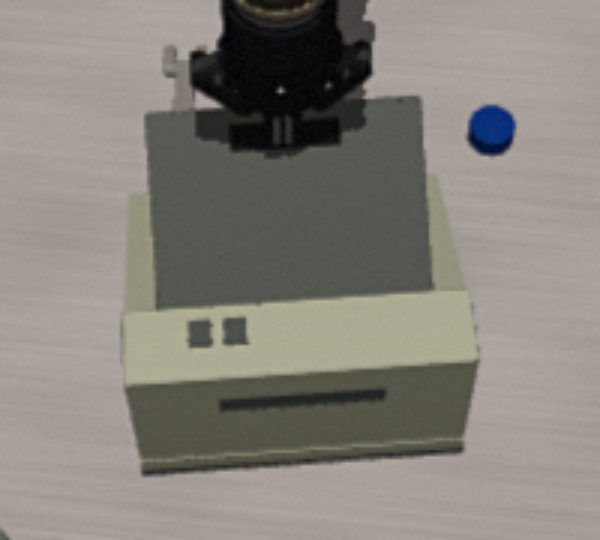

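The view shows the hatch held partly open with the finger near its free edge, at crop (285,130). The cap is undisturbed.

Call:
step_arm([
  {"claw": 1,"linear": [-3.4,0,-4.4],"rotation": [0,0,0]},
  {"claw": 1,"linear": [-6.9,0,-8.6],"rotation": [0,0,0]},
  {"claw": 1,"linear": [-10.6,0,-12.7],"rotation": [0,0,0]},
  {"claw": 1,"linear": [-14.5,0,-16.6],"rotation": [0,0,0]},
  {"claw": 1,"linear": [-18.5,0,-20.4],"rotation": [0,0,0]},
  {"claw": 1,"linear": [-22.6,0,-24],"rotation": [0,0,0]},
  {"claw": 1,"linear": [-26.9,0,-27.5],"rotation": [0,0,0]},
  {"claw": 1,"linear": [-31.4,0,-30.7],"rotation": [0,0,0]},
  {"claw": 1,"linear": [-35.9,0,-33.8],"rotation": [0,0,0]},
  {"claw": 1,"linear": [-40.6,0,-36.7],"rotation": [0,0,0]},
])

```text
time: 10.45
eef_pos: [0.6174, -0.024, 0.2619]
ee_rot: [-0.087, 0.996, 0.0, -0.001]
force: [0.5, -0.2, 0.4]
finger_gap: 0.0001
grasp_force: 0.0
```

Call:
step_arm([
  {"claw": 1,"linear": [-15,0,-25],"rotation": [0,0,0]},
  {"claw": 1,"linear": [-20,0,-60],"rotation": [0,0,0]},
  {"claw": 0.5,"linear": [-10,20,-80],"rotation": [0,0,0]},
  {"claw": 0,"linear": [20,60,-80],"rotation": [0,0,0]},
  {"claw": 0,"linear": [55,95,-80],"rotation": [0,0,0]},
  {"claw": 0,"linear": [90,130,-80],"rotation": [0,0,0]},
  {"claw": 0,"linear": [125,165,-80],"rotation": [0,0,0]},
  {"claw": 0,"linear": [160,200,-70],"rotation": [0,0,0]},
  {"claw": 0,"linear": [190,230,-60],"rotation": [0,0,0]},
  {"claw": 0,"linear": [190,230,-60],"rotation": [0,0,0]},
])

```text
time: 11.45
eef_pos: [0.3854, 0.1711, 0.3202]
ee_rot: [-0.09, 0.996, 0.0, -0.003]
force: [0.0, -0.7, -0.3]
finger_gap: 0.0855
grasp_force: 0.0
```

```bash
python3 - <<'E'
from h import *
im,d=vision.get_image('top'); np.save('top1.npy',d); cv2.imwrite('pics/top1f.png',im); cv2.imwrite('pics/t1.png',cv2.resize(im[90:270,210:410],None,fx=4,fy=3.3))
W=cloud('top',d); print(manip.get_state()['force'])
E
```

```text
[0.44500705 0.23560975 0.67805688]
```

View pics/t1.png

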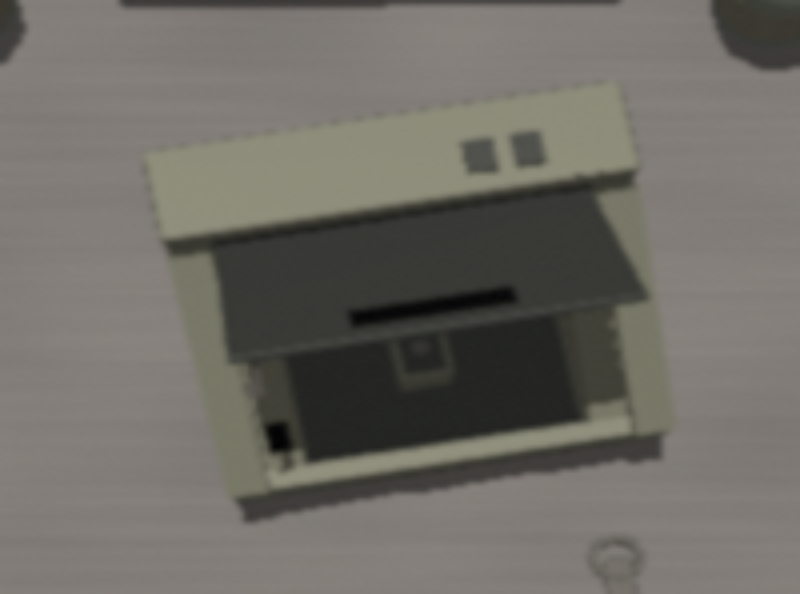

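The hatch is fully open. The cassette top with its pale rim is at crop (420,360), about pixel (315,199), partly under the hatch edge.

```bash
python3 - <<'E'
from h import *
W=cloud('top',np.load('top1.npy')); im=cv2.imread('pics/top1f.png')
L=W-ORG; x,y,z=L@CX,L@CY,L[...,2]
sl=(slice(190,215),slice(300,332))
np.set_printoptions(linewidth=200)
print((z[sl][::2,::2]*1000).round().astype(int)); print(im[...,1][sl][::2,::2])
m=np.zeros(z.shape,bool); m[sl]=(abs(z[sl]-.085)<.008)
if m.any():
    P=np.c_[x[m],y[m]].astype(np.float32); print(m.sum(),P.min(0),P.max(0),z[m].mean(),cv2.minAreaRect(P))
h=np.zeros(z.shape,bool); h[155:200,265:370]=(z[155:200,265:370]>.15); 
a=(z>.18)&(x>-.08)&(x<.04)&(abs(y)<.09)
k=np.polyfit(x[a],z[a],1); print('hatch angle',1.5708-np.arctan2(1,-k[0])+np.radians(28), 'edge max z',np.percentile(z[a],99))
E
```

```text
[[ 259  260  265  264  268  266  268  265  270  268  264  270  266   31   23   29]
 [ 265  265  268  268  265  267  264   85   84   86   84   30   31   32   30   26]
 [ 263  268   29   30   84   85   83   85   84   85   88   37   30   30   30   33]
 [  26   27   37   29   75   87   84   87   84   82   91   82   31   31   35   32]
 [  31   34   29   25   47   84   85   89   82   82   86   86   30   28   30   27]
 [  27   33   30   33   31   87   89   91   85   88   85   84   30   35   30   25]
 [  29   29   30   30   28   83   86   82   87   83   88   86   34   33   27   30]
 [  31   31   29   34   34   82   84   87   81   82   80   67   29   32   34   30]
 [  30   38   35   31   30   67   69   60   56   47   41   30   34   29   32   31]
 [  25   33   28 1322   31   33   37   35   31   29   32   31   30   30   27   35]
 [1322   35   28   31   27   32   26   30   31   32   29   31   30   30   27   31]
 [  26   36   32   30   31   31   30   28   28   32   28   34   32   32   29   30]
 [  27   30   34   27   37   31   34   28   31   31   31   26   33   28   31   30]]
[[58 59 62 66 66 65 
[... 194 characters left out ...]
 37 52 49 37 37 37 36 43 55 37 37 37 37]
 [36 37 36 37 48 56 37 37 37 37 40 54 38 36 36 36]
 [37 37 37 36 44 58 41 45 47 54 57 57 39 36 36 37]
 [37 37 37 37 42 60 60 61 59 57 57 51 37 37 37 36]
 [37 38 36 36 38 53 57 54 53 51 48 42 36 36 37 37]
 [38 37 37 38 37 44 45 42 39 38 37 37 36 37 37 36]
 [37 37 38 38 36 39 37 38 37 37 37 38 37 37 39 38]
 [36 37 37 37 36 37 38 37 36 37 37 38 38 38 38 37]
 [37 36 37 37 37 38 38 38 37 37 37 37 37 38 37 37]]
179 [-0.05085056 -0.01187899] [-0.02253434  0.01801955] 0.08468061867402327 ((-0.036603234708309174, 0.003038395196199417), (0.028372814878821373, 0.029772451147437096), 0.5686743259429932)
hatch angle 1.382262852109907 edge max z 0.27017137594989094
```

```bash
cat >> h.py <<'E'
TZ=tool(-28).as_matrix()[:,2]
def grasp_tcp(s): return con(-.032,.003,.066)+TZ*(.0187+.004-s)
E
python3 - <<'E'
from h import *
print(TZ); rows([grasp_tcp(.2)],tool(-28)); print(manip.get_state()['eef_pos'],grasp_tcp(.2),grasp_tcp(0))
E
```

```text
[ 0.46233923  0.08152288 -0.88294759]
mm [[-96.3, -227.5, 98.9]]
rot [  0.03 -28.12   0.22]
[0.38823723 0.17017901 0.32134506] [ 0.52317127 -0.03674109  0.22234661] [ 0.61563912 -0.02043651  0.04575709]
```

Call:
step_arm([
  {"claw": 0,"linear": [-12,-32,6],"rotation": [0,-4,0]},
  {"claw": 0,"linear": [-26,-66,16],"rotation": [0,-8,0]},
  {"claw": 0,"linear": [-40,-100,32],"rotation": [0,-12,0]},
  {"claw": 0,"linear": [-55,-134,50],"rotation": [0,-16,0]},
  {"claw": 0,"linear": [-70,-168,68],"rotation": [0,-20,0]},
  {"claw": 0,"linear": [-84,-200,84],"rotation": [0,-24,0]},
  {"claw": 0,"linear": [-96,-227.5,99],"rotation": [0,-28,0.2]},
  {"claw": 0,"linear": [-96,-227.5,99],"rotation": [0,-28,0.2]},
  {"claw": 0,"linear": [-96,-227.5,99],"rotation": [0,-28,0.2]},
  {"claw": 0,"linear": [-96,-227.5,99],"rotation": [0,-28,0.2]},
])

```text
time: 12.5
eef_pos: [0.5255, -0.0383, 0.2243]
ee_rot: [-0.083, 0.967, 0.021, 0.241]
force: [0.6, -0.0, -0.1]
finger_gap: 0.0851
grasp_force: 0.0
```

```bash
python3 - <<'E'
from h import *
rows([grasp_tcp(.2),grasp_tcp(0)],tool(-28)); print(manip.get_state()['joint_pos'])
E
```

```text
mm [[2.7, 2.0, 0.8], [2.9, 2.3, 200.8]]
rot [-0.08  0.04 -0.18]
[-0.28046922 -0.12657738  2.20530294  0.34820282  0.64552855 -2.25738819]
```

Call:
step_arm([
  {"claw": 0,"linear": [2.5,2,20],"rotation": [0,0,0]},
  {"claw": 0,"linear": [2.5,2,45],"rotation": [0,0,0]},
  {"claw": 0,"linear": [2.5,2,70],"rotation": [0,0,0]},
  {"claw": 0,"linear": [2.5,2,95],"rotation": [0,0,0]},
  {"claw": 0,"linear": [2.5,2,115],"rotation": [0,0,0]},
  {"claw": 0,"linear": [2.5,2,130],"rotation": [0,0,0]},
  {"claw": 0,"linear": [2.5,2,140],"rotation": [0,0,0]},
  {"claw": 0,"linear": [2.5,2,140],"rotation": [0,0,0]},
  {"claw": 0,"linear": [2.5,2,140],"rotation": [0,0,0]},
])

```text
time: 13.4
eef_pos: [0.5874, -0.0246, 0.0993]
ee_rot: [-0.083, 0.967, 0.021, 0.241]
force: [-0.1, 0.8, 1.0]
finger_gap: 0.0854
grasp_force: 0.0
```

```bash
python3 - <<'E'
from h import *
rows([grasp_tcp(0)],tool(-28)); print(manip.get_state()['joint_pos'])
E
```

```text
mm [[0.1, -0.8, 60.7]]
rot [-0.03  0.06 -0.12]
[-0.21199439  0.216664    2.16147441  0.5393894   0.35130928 -2.42545015]
```

Call:
step_arm([
  {"claw": 0,"linear": [0,-0.8,10],"rotation": [0,0,0]},
  {"claw": 0,"linear": [0,-0.8,20],"rotation": [0,0,0]},
  {"claw": 0,"linear": [0,-0.8,30],"rotation": [0,0,0]},
  {"claw": 0,"linear": [0,-0.8,30],"rotation": [0,0,0]},
])

```text
time: 13.8
eef_pos: [0.6003, -0.0233, 0.0704]
ee_rot: [-0.083, 0.967, 0.021, 0.24]
force: [-0.5, 1.6, -0.4]
finger_gap: 0.0849
grasp_force: 0.0
```

```bash
python3 - <<'E'
from h import *
rows([grasp_tcp(0)],tool(-28)); print(manip.get_state()['joint_pos'])
E
```

```text
mm [[-2.2, 0.1, 29.0]]
rot [ 0.   -0.13 -0.23]
[-0.20286227  0.29702052  2.13834655  0.61664233  0.30257522 -2.49876369]
```

Joints are fine, so I'll descend the rest of the way and grip.

Call:
step_arm([
  {"claw": 0,"linear": [-1,0,8],"rotation": [0,0,0]},
  {"claw": 0,"linear": [-1,0,16],"rotation": [0,0,0]},
  {"claw": 0,"linear": [-1,0,24],"rotation": [0,0,0]},
  {"claw": 0,"linear": [-1,0,28],"rotation": [0,0,0]},
  {"claw": 0,"linear": [-1,0,28],"rotation": [0,0,0]},
  {"claw": 0,"linear": [-1,0,28],"rotation": [0,0,0]},
])

```text
time: 14.4
eef_pos: [0.6146, -0.021, 0.0476]
ee_rot: [-0.083, 0.967, 0.021, 0.241]
force: [0.3, -0.1, -0.2]
finger_gap: 0.0855
grasp_force: 0.0
```

```bash
python3 - <<'E'
from h import *
rows([grasp_tcp(0)],tool(-28)); print(manip.get_state()['joint_pos'])
E
```

```text
mm [[-0.1, 0.4, 2.1]]
rot [-0.04 -0.02 -0.19]
[-0.19192927  0.36499355  2.11112794  0.69585813  0.26430616 -2.57270213]
```

Call:
step_arm([
  {"claw": 0.3,"linear": [0,0,0],"rotation": [0,0,0]},
  {"claw": 0.5,"linear": [0,0,0],"rotation": [0,0,0]},
  {"claw": 0.6,"linear": [0,0,0],"rotation": [0,0,0]},
  {"claw": 0.7,"linear": [0,0,0],"rotation": [0,0,0]},
  {"claw": 0.8,"linear": [0,0,0],"rotation": [0,0,0]},
  {"claw": 0.9,"linear": [0,0,0],"rotation": [0,0,0]},
  {"claw": 1,"linear": [0,0,0],"rotation": [0,0,0]},
  {"claw": 1,"linear": [0,0,0],"rotation": [0,0,0]},
  {"claw": 1,"linear": [0,0,0],"rotation": [0,0,0]},
  {"claw": 1,"linear": [0,0,0],"rotation": [0,0,0]},
], squeeze=35)

```text
time: 15.4
eef_pos: [0.6149, -0.0211, 0.0482]
ee_rot: [-0.083, 0.967, 0.021, 0.241]
force: [-3.4, 0.1, 5.6]
finger_gap: 0.0297
grasp_force: 35.3
```

Call:
step_arm([
  {"claw": 1,"linear": [0,0,-5],"rotation": [0,0,0]},
  {"claw": 1,"linear": [0,0,-12],"rotation": [0,0,0]},
  {"claw": 1,"linear": [0,0,-22],"rotation": [0,0,0]},
  {"claw": 1,"linear": [0,0,-34],"rotation": [0,0,0]},
  {"claw": 1,"linear": [0,0,-46],"rotation": [0,0,0]},
  {"claw": 1,"linear": [0,0,-58],"rotation": [0,0,0]},
  {"claw": 1,"linear": [0,0,-70],"rotation": [0,0,0]},
  {"claw": 1,"linear": [0,0,-82],"rotation": [0,0,0]},
  {"claw": 1,"linear": [0,0,-94],"rotation": [0,0,0]},
  {"claw": 1,"linear": [0,0,-106],"rotation": [0,0,0]},
])

```text
time: 16.4
eef_pos: [0.5647, -0.0297, 0.1421]
ee_rot: [-0.083, 0.967, 0.021, 0.241]
force: [0.2, 0.9, -2.0]
finger_gap: 0.0294
grasp_force: 34.7
```

Call:
step_arm([
  {"claw": 1,"linear": [0,0,-12],"rotation": [0,0,0]},
  {"claw": 1,"linear": [0,0,-26],"rotation": [0,0,0]},
  {"claw": 1,"linear": [0,0,-42],"rotation": [0,0,0]},
  {"claw": 1,"linear": [0,0,-58],"rotation": [0,0,0]},
  {"claw": 1,"linear": [0,0,-74],"rotation": [0,0,0]},
  {"claw": 1,"linear": [0,0,-86],"rotation": [0,0,0]},
  {"claw": 1,"linear": [0,0,-94],"rotation": [0,0,0]},
  {"claw": 1,"linear": [0,0,-94],"rotation": [0,0,0]},
  {"claw": 1,"linear": [0,0,-94],"rotation": [0,0,0]},
])

```text
time: 17.3
eef_pos: [0.522, -0.0372, 0.2242]
ee_rot: [-0.083, 0.967, 0.021, 0.241]
force: [-1.0, 0.0, -1.9]
finger_gap: 0.0294
grasp_force: 34.7
```

```bash
python3 - <<'E'
from h import *
s=manip.get_state(); print(s['joint_pos'],s['force'])
a=np.radians(-8.3); T=Rn.from_rotvec([0,0,a-YAW])*tool(-28)
tz=T.as_matrix()[:,2]
# cassette bottom is .066-.030=.036(+-) below nominal grasp point
def pl(h): # h = height of cassette underside
    return np.array([.571,-.382,0])+T.apply(tool(-28).inv().apply(grasp_tcp(0)-TZ*.0015-con(-.030,.003,.030)))+[0,0,h]
print(pl(.1),pl(.004)); rows([pl(.1),pl(.004)],T)
im,d=vision.get_image('scene'); cv2.imwrite('pics/s2.png',cv2.resize(im[100:360,180:440],None,fx=2.2,fy=2.2))
E
```

```text
[-0.28032129 -0.13437552  2.21194803  0.34729755  0.64763789 -2.25595802] [-1.00736887  0.03969047 -1.85277264]
[ 0.5788695  -0.38314804  0.11728151] [ 0.5788695  -0.38314804  0.02128151]
mm [[52.5, -350.7, 92.9], [97.6, -350.7, 177.6]]
rot [ 8.54 -0.02 15.96]
```

View pics/s2.png

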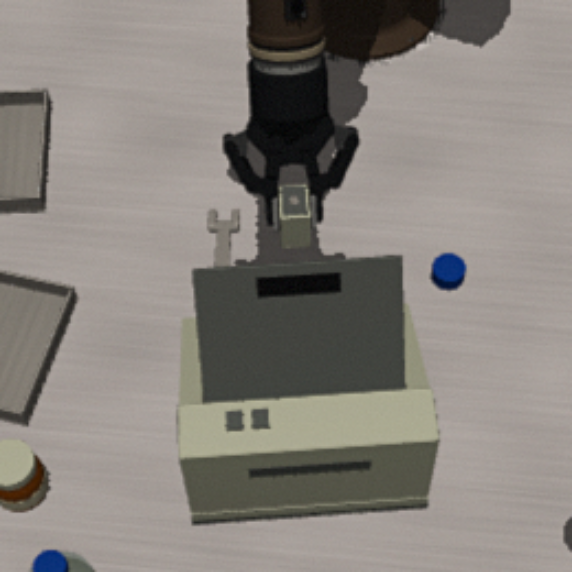

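The view shows the cassette held upright in the fingers at crop (295,210), and the hatch standing open. Next I carry it over the tray.

Call:
step_arm([
  {"claw": 1,"linear": [2,-25,3],"rotation": [0,0,0]},
  {"claw": 1,"linear": [6,-60,8],"rotation": [0.5,0,1]},
  {"claw": 1,"linear": [11,-100,16],"rotation": [1.6,0,3]},
  {"claw": 1,"linear": [17,-140,26],"rotation": [2.7,0,5]},
  {"claw": 1,"linear": [24,-180,38],"rotation": [3.7,0,7]},
  {"claw": 1,"linear": [31,-220,51],"rotation": [4.8,0,9]},
  {"claw": 1,"linear": [38,-260,64],"rotation": [5.9,0,11]},
  {"claw": 1,"linear": [44,-300,77],"rotation": [7,0,13]},
  {"claw": 1,"linear": [49,-332,87],"rotation": [8,0,15]},
  {"claw": 1,"linear": [52,-350,93],"rotation": [8.5,0,16]},
])

```text
time: 18.35
eef_pos: [0.5792, -0.3846, 0.1149]
ee_rot: [0.072, 0.968, -0.017, 0.24]
force: [-0.5, 1.3, -0.9]
finger_gap: 0.0297
grasp_force: 35.0
```

Call:
step_arm([
  {"claw": 1,"linear": [0,0,0],"rotation": [0,0,0]},
  {"claw": 1,"linear": [0,0,0],"rotation": [0,0,0]},
  {"claw": 1,"linear": [0,0,0],"rotation": [0,0,0]},
])

```text
time: 18.65
eef_pos: [0.5793, -0.3811, 0.117]
ee_rot: [0.07, 0.968, -0.016, 0.241]
force: [0.3, 0.4, -1.5]
finger_gap: 0.0295
grasp_force: 35.0
```

```bash
cat >> h.py <<'E'
T=Rn.from_rotvec([0,0,np.radians(-8.3)-YAW])*tool(-28)
def pl(h): return np.array([.571,-.382,0])+T.apply(tool(-28).inv().apply(grasp_tcp(0)-TZ*.0015-con(-.030,.003,.030)))+[0,0,h]
E
python3 - <<'E'
from h import *
s=manip.get_state(); print(s['joint_pos'],s['force'])
rows([pl(.1),pl(.02),pl(.004)],T)
im,d=vision.get_image('scene'); cv2.imwrite('pics/s3.png',cv2.resize(im[120:340,100:340],None,fx=2.5,fy=2.5))
E
```

```text
[-0.77236323  0.38117336  1.88228831  0.5625438   0.54543806 -2.63533382] [ 0.27264627  0.41236525 -1.4867546 ]
mm [[-0.0, -2.1, -0.3], [37.4, -2.3, 70.3], [44.9, -2.3, 84.5]]
rot [ 0.13 -0.09 -0.01]
```

View pics/s3.png

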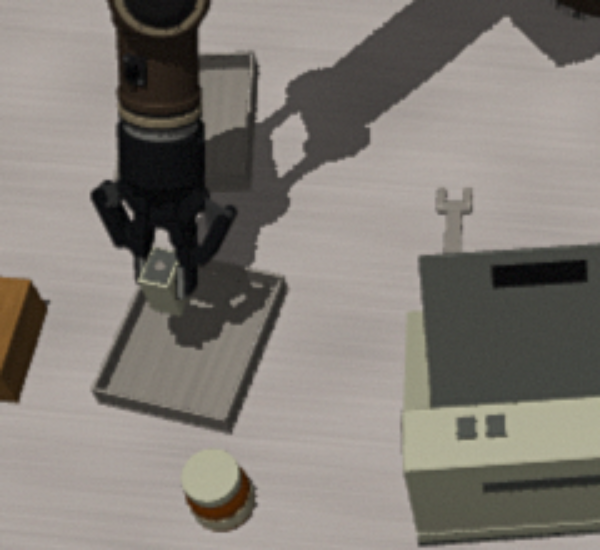

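The view shows the cassette upright over the target tray at crop (162,280), with jar and wrench undisturbed. I'll lower it in stages.

Call:
step_arm([
  {"claw": 1,"linear": [6,-2,12],"rotation": [0,0,0]},
  {"claw": 1,"linear": [14,-2,26],"rotation": [0,0,0]},
  {"claw": 1,"linear": [22,-2,41],"rotation": [0,0,0]},
  {"claw": 1,"linear": [29,-2,55],"rotation": [0,0,0]},
  {"claw": 1,"linear": [34,-2,65],"rotation": [0,0,0]},
  {"claw": 1,"linear": [37.4,-2,70.3],"rotation": [0,0,0]},
  {"claw": 1,"linear": [37.4,-2,70.3],"rotation": [0,0,0]},
  {"claw": 1,"linear": [37.4,-2,70.3],"rotation": [0,0,0]},
])

```text
time: 19.5
eef_pos: [0.5796, -0.3845, 0.0384]
ee_rot: [0.07, 0.968, -0.017, 0.241]
force: [-0.2, -0.6, -1.9]
finger_gap: 0.0298
grasp_force: 35.0
```

```bash
python3 - <<'E'
from h import *
s=manip.get_state(); print(s['joint_pos'],s['force'])
rows([pl(.02),pl(.004)],T)
E
```

```text
[-0.77601228  0.51461619  1.89292126  0.73014174  0.42890104 -2.82674962] [-0.21565779 -0.61159708 -1.90313468]
mm [[1.3, 1.3, 0.5], [8.8, 1.2, 14.7]]
rot [ 0.01  0.02 -0.02]
```

Call:
step_arm([
  {"claw": 1,"linear": [1,0,2],"rotation": [0,0,0]},
  {"claw": 1,"linear": [2,0,4],"rotation": [0,0,0]},
  {"claw": 1,"linear": [3.5,0,6.5],"rotation": [0,0,0]},
  {"claw": 1,"linear": [4.5,0,8.5],"rotation": [0,0,0]},
  {"claw": 1,"linear": [5.5,0,10.5],"rotation": [0,0,0]},
  {"claw": 1,"linear": [6.1,0,11.5],"rotation": [0,0,0]},
  {"claw": 1,"linear": [6.1,0,11.5],"rotation": [0,0,0]},
  {"claw": 1,"linear": [6.1,0,11.5],"rotation": [0,0,0]},
])

```text
time: 20.3
eef_pos: [0.5793, -0.3843, 0.0249]
ee_rot: [0.07, 0.968, -0.017, 0.241]
force: [0.4, -0.6, -1.5]
finger_gap: 0.0296
grasp_force: 35.0
```

Call:
step_arm([
  {"claw": 1,"linear": [0.5,0,1],"rotation": [0,0,0]},
  {"claw": 1,"linear": [1,0,2],"rotation": [0,0,0]},
  {"claw": 1,"linear": [1.4,0,2.7],"rotation": [0,0,0]},
  {"claw": 1,"linear": [1.4,0,2.7],"rotation": [0,0,0]},
  {"claw": 1,"linear": [1.4,0,2.7],"rotation": [0,0,0]},
])

```text
time: 20.8
eef_pos: [0.5795, -0.3844, 0.0222]
ee_rot: [0.07, 0.968, -0.017, 0.241]
force: [-1.2, 0.7, 0.6]
finger_gap: 0.0298
grasp_force: 35.2
```

Call:
step_arm([
  {"claw": 1,"linear": [0.3,0,0.5],"rotation": [0,0,0]},
  {"claw": 1,"linear": [0.5,0,0.9],"rotation": [0,0,0]},
  {"claw": 1,"linear": [0.5,0,0.9],"rotation": [0,0,0]},
  {"claw": 1,"linear": [0.5,0,0.9],"rotation": [0,0,0]},
])

```text
time: 21.2
eef_pos: [0.5798, -0.3846, 0.0222]
ee_rot: [0.07, 0.968, -0.017, 0.242]
force: [-3.3, 1.9, 6.2]
finger_gap: 0.0297
grasp_force: 36.2
```

Call:
step_arm([
  {"claw": 0.64,"linear": [0,0,0],"rotation": [0,0,0]},
  {"claw": 0.6,"linear": [0,0,0],"rotation": [0,0,0]},
  {"claw": 0.56,"linear": [0,0,0],"rotation": [0,0,0]},
  {"claw": 0.5,"linear": [0,0,0],"rotation": [0,0,0]},
  {"claw": 0.45,"linear": [0,0,0],"rotation": [0,0,0]},
  {"claw": 0.4,"linear": [0,0,0],"rotation": [0,0,0]},
  {"claw": 0.4,"linear": [0,0,0],"rotation": [0,0,0]},
  {"claw": 0.4,"linear": [0,0,0],"rotation": [0,0,0]},
])

```text
time: 22.0
eef_pos: [0.5793, -0.3843, 0.0209]
ee_rot: [0.07, 0.968, -0.017, 0.241]
force: [0.5, -0.6, -0.2]
finger_gap: 0.051
grasp_force: 0.0
```

Call:
step_arm([
  {"claw": 0.4,"linear": [0,0,-8],"rotation": [0,0,0]},
  {"claw": 0.4,"linear": [0,0,-20],"rotation": [0,0,0]},
  {"claw": 0.4,"linear": [0,0,-35],"rotation": [0,0,0]},
  {"claw": 0.4,"linear": [0,0,-55],"rotation": [0,0,0]},
  {"claw": 0.4,"linear": [0,0,-80],"rotation": [0,0,0]},
  {"claw": 0.4,"linear": [0,0,-110],"rotation": [0,0,0]},
  {"claw": 0.4,"linear": [0,0,-140],"rotation": [0,0,0]},
  {"claw": 0.4,"linear": [0,0,-170],"rotation": [0,0,0]},
  {"claw": 0.4,"linear": [0,0,-180],"rotation": [0,0,0]},
  {"claw": 0.4,"linear": [0,0,-180],"rotation": [0,0,0]},
])

```text
time: 23.0
eef_pos: [0.4959, -0.3733, 0.1825]
ee_rot: [0.07, 0.967, -0.019, 0.243]
force: [0.0, -0.2, -0.5]
finger_gap: 0.0514
grasp_force: 0.0
```

```bash
python3 - <<'E'
from h import *
s=manip.get_state(); print(s['time'],s['force'])
im,d=vision.get_image('scene'); cv2.imwrite('pics/s4.png',cv2.resize(im[120:360,100:400],None,fx=2.4,fy=2.4))
t,d=vision.get_image('top'); W=cloud('top',d); w=W[160:265,420:520]; m=(w[...,2]>.05)&(w[...,2]<.068)
q=w[m]; print(len(q),q.mean(0),cv2.minAreaRect(q[:,:2].astype(np.float32)), ((q.mean(0)-[.571,-.382,0])).round(3), np.percentile(q[:,2],[5,50,95]))
E
```

```text
23.0 [ 0.04222271 -0.23110686 -0.54840582]
258 [ 0.57158631 -0.38384301  0.05845433] ((0.5717095732688904, -0.38450154662132263), (0.031140169128775597, 0.040666479617357254), 81.72769165039062) [ 0.001 -0.002  0.058] [0.05295816 0.05846363 0.06309326]
```

View pics/s4.png

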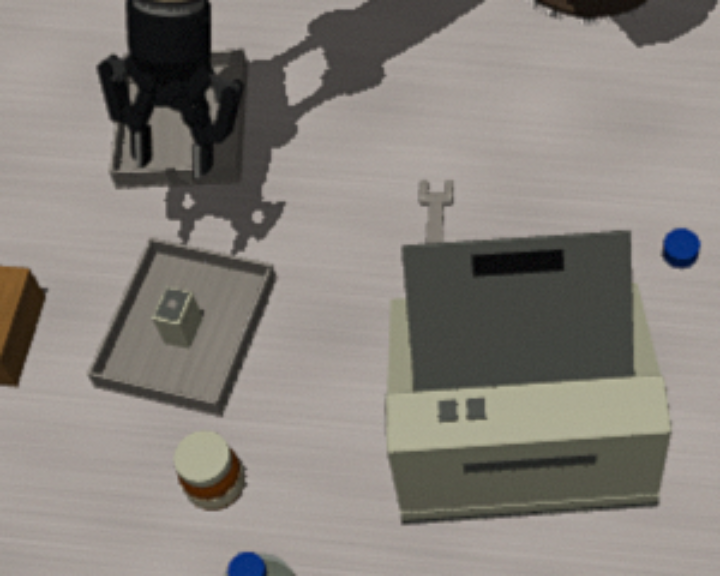

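The cassette stands upright in the middle of the tray at crop (178,315). The hatch is open and the gripper is clear.

```bash
python3 -c "
from workcell import ticket; print(ticket.hand_in())"
```

```text
the job is handed in; nothing more can be done
None
```

The job is handed in (no verdict came back): the hatch came up under control and stands fully open, the cassette is released upright within about 2 mm of the tray's centre, and the bystanders seen in the last picture look undisturbed.

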